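# Leak-test a flute joint in the clamp nest

### The arm

A 6-joint arm with a two-finger parallel gripper is mounted at the origin on the work surface. World frame = base frame: x ahead of the robot, y to its left, z up, the work surface at z = 0. Lengths are in m, angles in rad, forces in N, time in s.
With the tool pointing down it reaches from about 0.35 to 0.775 m from the base axis. Payload 5.5 kg.
Tool frame: the origin (TCP) lies on the centre line of the jaws, within the pads' length; the fingertips stand 11 mm ahead of it and the grasp point (between the pads) lies 8 mm behind it; z points along the fingers, y is the line along which they close (so a half turn about z gives the same grasp; the last joint's range is limited). The gripper opens to 85 mm and grips with 20 to 120 N. Pads are 22 mm wide; open, the fingers measure 114 mm over their backs; the gripper's body (76 mm by 85 mm) begins 54 mm behind the grasp point. The pads swing forward as they close: fully open they stand 13 mm farther back than shut.
Start: joints at [1.128, 0.313, 0.046, 1.304, 0, 1.431], TCP at [0.171, 0.549, 0.211] pointing down, gripper open.
Joint ranges: [-2.76, 2.76], [-0.86, 1.69], [-1.03, 1.26], [-2.2, 2.34], [-1.47, 1.5], [-3.14, 3.14]. Speed limits (rad/s): [2.57, 2.57, 3.14, 3.14, 3.14, 3.14].

### API

Orientations are given as a unit quaternion [w, x, y, z].
In Python, from workcell import env, viewer, order, models gives the robot as it stands.
- The arm moves only by the tool drive_tool, never from a script. Its argument "series" is a list that holds one entry, the list of rows, each a list of 6 numbers: the shift along the tool's x, y, z each as a share of 120 mm, from -1 to 1, then the turn, a rotation vector about the tool's x, y, z each as a share of 180 degrees, from -1 to 1. A call has 1 to 20 rows; each row shifts and turns the commanded pose from where the row before left it, along the tool's axes as they then stand; what a row does not reach is not made up. A row lasts 1/8 s, in which the tool goes at most 62.5 mm and 10.7 degrees, less where a joint would pass 70% of its speed; a pose out of reach is approached as far as the arm can. A call with a number of a shift or a turn outside -1 to 1 is refused whole. A call with a gripper value outside its range is refused whole. "jaw" is the opening, from -1 (shut) to 1 (fully open), set as the call begins (left out, the last holds). The fingers move at their own pace and stop on an object; "grip_force" is the grip in N (left out, the last holds). Time passes only in rows, so rows that do not move let the fingers close. It gives the time, the measured TCP pose, the force, the opening and the grip force at its end, in the units of the state.
- env.get_state(): the state, without advancing time (a new reading comes with each control period).
- viewer.read_camera(name): name is "side" or "top" or "wrist"; returns the picture (420x560x3 uint8, red, green, blue); there is no depth.
- viewer.camera_info(name): a dict with "intrinsics" (3x3 intrinsics, pixels), "R" (3x3) and "t" (3): a world point X has camera coordinates R X + t; the wrist camera has in their place "T_tool_cam" (4x4, takes a point from camera to tool coordinates, whose origin is the TCP and whose axes are the flange's). Camera axes: x right, y down, z forward; pixel columns grow to the right and rows downward; lengths in m; the calibration is good to about 2 mm. A picture is of the moment at which its call begins: read the wrist's pose just before it. camera_info takes no time and is no camera call.
- order.hand_in(): hands the job in; it is judged then, once.
Trained networks look in the newest picture that a camera, given by its name, has taken for a name from the list of things; names that differ only in an ending like _2 or _b are one class to them, and where a whole thing is asked for, a point or a joint stands for the part that bears it (a point fixed in the world has none). Each returns a list of dicts, best first, with "score" (0 to 1); they miss things now and then, are a little off and sometimes report something else, mostly with a low value. They report only what shows in the picture. A call takes as long as a camera call. They do not tell look-alikes from the thing itself.
- models.silhouettes(label, camera): "region" (420x560 bool, what is visible of it) and "location" ([column, row] in pixels, amid what is visible of it).
The state is a dict: "clock": time; "joint_pos": joint angles; "qvel": joint speeds; "tau": joint torques, N m; "tcp_pos": TCP position; "orientation": TCP orientation; "wrist_force": force on the tool from outside, world axes, zero at the start; "ft_torque": the same for the moment, N m; "finger_gap": finger opening in m; "grip_force": force on a finger pad.
Only numpy, scipy, OpenCV 4.12 (cv2) and the standard library are available. Lean on these libraries where they do the work, as an engineer would, in place of code of your own. Each camera call takes 0.05 s, during which the arm holds its last target. There are 200 camera calls.

### The job

Leak-test the bamboo flute joint lying in the nest: push it along the nest until it is hard up against the end stop, swing the toggle clamp over centre so that its pad is down on the joint, and then turn the test lever a quarter turn from off to on, leave it on for at least a second, and turn it fully back to off. Only then throw the clamp back fully open. Leave the joint in the nest against its stop, never have the test lever on while the joint is not clamped, and do not disturb anything else on the bench.

Things in the scene. Friction and masses are not known exactly. Their poses are not given: they have to be found in the camera images.
- nest: Fixed test nest, 300 mm long (its y) and 135 mm wide (x -45 to +90 mm). Origin on the bench under the cradle's centre line. On its 12 mm base plate: two beech rails (tops 28 mm above the bench, inner faces 20 mm each side of x = 0, y -125 to +125) and a steel end stop (64 mm wide, 62 mm high) at the +y end; the -y end is open. The clamp stands on the +x side at y = 0
- stop_face (a point): Point on the inner face of the end stop, 30 mm above the bench on the cradle's centre line; axes as the nest's, the stop's face is normal to y and the joint is pushed towards +y to reach it
- flute: Loose bamboo flute joint (upper part of a two-piece flute), a cylinder 180 mm long and 36 mm in diameter, 0.16 kg, lying in the nest along the nest's y with its axis 30 mm above the bench. Origin on its axis at mid length; own y along it (it may roll about y)
- flute_front (a point): Centre of the flute joint's +y end face, the one with a black lacquer band, which must meet the stop (at home it coincides with stop_face)
- flute_tail (a point): Centre of the flute joint's -y end face, free to be pushed
- clamp (a joint): Toggle clamp swing, rad: 0 fully open (handle leaning 35 degrees to the nest's +x, arm up); 0.61 handle upright (over-centre point: a spring drives it on to either side, about 6 N at the bar to leave either end); 1.22 closed, pad down on the joint (handle leaning 35 degrees to -x)
- clamp_pivot (a point): Middle of the clamp's hinge axis, which is parallel to the nest's y, 70 mm above the bench at nest x = +50 mm. When closed, the arm (24 mm wide, top 82 mm above the bench) reaches from it to the pad at x = 0
- clamp_bar (a point): Middle of the black cross-bar (76 mm long along the nest's y, 18 mm diameter) on top of the clamp's handle, 115 mm from the hinge axis: 164 mm above the bench when open or closed, 185 mm when upright. The handle stem under it is 14 mm thick
- cock: Fixed test cock: brass valve block 56 mm square, 60 mm high, on a 100 x 90 mm foot. Origin on the bench under the block's centre, z up; a copper pipe stub leaves it to its -x, to 75 mm
- lever (a joint): Test lever of the cock about the vertical axis, rad: 0 off (lever points to the cock's -y), 1.57 on (lever points to the cock's +x; anticlockwise seen from above), with a sprung detent at each end, about 3 N at the grip to leave it; it snaps over past midway
- lever_pivot (a point): Point on the test lever's vertical axis, 80 mm above the bench
- lever_grip (a point): Middle of the lever's black grip, 85 mm from its axis and 80 mm above the bench; the grip is 50 mm long, 20 mm wide and 18 mm high (from 71 to 89 mm above the bench); the lever ends 110 mm from its axis
- crucible: Rust-red clay crucible, bystander, 76 mm across the rim, 92 mm high, origin under its centre
- puck: Pewter polishing puck, bystander, 80 mm across, 26 mm high, origin under its centre
- drill_bit: Blued steel drill bit with a square shank, bystander, 157 mm long along its x (-80 to +77 mm), 16 mm thick
- mandrel: Maple mandrel with a square end, bystander, 193 mm long along its x (-98 to +95 mm), 24 mm thick
- lacquer_box: Lidded black lacquer box, bystander, 94 x 129 mm, 72 mm high, origin under its centre
- sanding_block: Cork sanding block, bystander, 60 x 85 mm, 32 mm high, origin under its centre
- varnish_jar: Amber glass varnish jar with a steel cap, bystander, 60 mm across, 120 mm high, origin under its centre
Things that resemble listed ones, but are neither listed nor needed, are in the scene too. Leave any pink look-alike of the flute alone. Leave any turquoise look-alike of the cock alone.

How it is judged:
On the way, in this order (a step that is already met when the one before it is completed fails the run):
1. the flute joint is hard up against the stop (distance between flute_front and stop_face below 0.005 m), for 0.2 s.
2. the clamp is over centre with its pad down on the joint, still against the stop (value of joint clamp above 1.14 rad and distance between flute_front and stop_face below 0.006 m), for 0.2 s.
3. the test lever is on, with the joint clamped, for about a second (value of joint lever above 1.4 rad and value of joint clamp above 1.1 rad), for 0.8 s.
4. the test lever is back off while the joint is still clamped (value of joint lever below 0.15 rad and value of joint clamp above 1.1 rad), for 0.1 s.
5. the clamp is thrown back open (value of joint clamp below 0.12 rad), for 0.2 s.
At the end, for the whole second after the job is handed in: The flute joint lies at rest in the nest with its front end within 6 mm of the stop, the clamp is fully open (within 0.12 rad) and the test lever is off (within 0.15 rad) (distance between flute_front and stop_face below 0.006 m and value of joint clamp below 0.12 rad and value of joint lever below 0.15 rad and linear speed of flute below 0.02 m/s); the robot touches nothing.
It fails at once if the test lever on while the clamp is not down (value of joint lever above 0.7 rad and value of joint clamp below 1.05 rad).
It fails at once if the flute joint lifted out of the nest (height (world z) of flute above 0.055 m).
It fails at once if a bystander shifted by more than 15 mm (distance of any of crucible, puck, drill_bit, mandrel, lacquer_box, sanding_block, varnish_jar from where it was at the start of the episode above 0.015 m).
It also fails if it takes over 67 s, if anything falls off the work surface, if the arm or the gripper's body presses on something with over 40 N, if the wrist force passes 120 N, or if a joint passes its speed limit or range.

## Working session

There is one attempt and no reset: what is moved stays moved. The work goes in short steps, Python scripts to look and compute and a tool call to move; the robot and the scene stay as the last step left them, time stands still between calls to the robot, and variables do not carry over. Pictures are saved under pics/ and viewed, at most 10 in all, crops included, and the job is handed in when it is done.

Besides the shell and the picture viewer there is one more tool, called after "Emit:" by a JSON object that holds its "method" and its "body", one argument or row to a line. drive_tool: Moves the arm, as the interface text tells. Its arguments: {"type":"object","properties":{"series":{"type":"array"},"jaw":{"type":"number"},"grip_force":{"type":"number"}},"required":["series"]}

```bash
mkdir -p pics; ls; cat > h.py <<'E'
from workcell import env, viewer, order, models
import numpy as np, cv2
from scipy.spatial.transform import Rotation as Rn
def save(n,im): cv2.imwrite('pics/'+n+'.png',cv2.cvtColor(im,cv2.COLOR_RGB2BGR))
def pose():
    s=env.get_state(); q=s['orientation']; return np.array(s['tcp_pos']),Rn.from_quat([q[1],q[2],q[3],q[0]]).as_matrix()
def cam(n,p=None):
    i=viewer.camera_info(n);K=np.array(i['intrinsics'])
    if n=='wrist':
        T=np.array(i['T_tool_cam']);p=p or pose();Rwc=p[1]@T[:3,:3];c=p[1]@T[:3,3]+p[0];return K,Rwc.T,-Rwc.T@c
    return K,np.array(i['R']),np.array(i['t'])
def proj(C,X):
    K,R,t=C;u=K@(R@np.asarray(X,float)+t);return u[:2]/u[2]
def ray(C,px):
    K,R,t=C;d=R.T@np.linalg.solve(K,[px[0],px[1],1]);return -R.T@t,d/np.linalg.norm(d)
def atz(C,px,z):
    c,d=ray(C,px);return c+d*(z-c[2])/d[2]
def tri(obs):
    A=0;b=0
    for C,px in obs:
        c,d=ray(C,px);P=np.eye(3)-np.outer(d,d);A=A+P;b=b+P@c
    return np.linalg.solve(A,b)
E
python3 - <<'E'
from h import *
a=viewer.read_camera('top');b=viewer.read_camera('side')
save('top',a);save('side',b)
for n in('top','side'):
    for l in['nest','flute','clamp','cock','lever','crucible','puck','drill_bit','mandrel','lacquer_box','sanding_block','varnish_jar']:
        print(n,l,[(round(float(r['score']),2),np.round(r['location']).astype(int).tolist(),int(r['region'].sum()),np.round(atz(cam(n),r['location'],.03)[:2],3).tolist()) for r in models.silhouettes(l,n)[:4]])
print(env.get_state())
E
```

```text
pics
top nest [(0.97, [350, 194], 3574, [0.556, -0.224])]
top flute [(0.96, [375, 284], 623, [0.283, -0.302]), (0.65, [345, 210], 604, [0.507, -0.211]), (0.26, [351, 172], 434, [0.628, -0.229])]
top clamp [(0.68, [353, 170], 390, [0.631, -0.235])]
top cock [(0.81, [220, 209], 1093, [0.505, 0.176]), (0.68, [141, 210], 1038, [0.498, 0.421])]
top lever [(0.63, [144, 203], 310, [0.521, 0.412]), (0.56, [221, 204], 315, [0.52, 0.174])]
top crucible [(0.8, [430, 203], 582, [0.533, -0.473]), (0.68, [203, 146], 1472, [0.701, 0.235])]
top puck [(0.9, [324, 160], 503, [0.663, -0.144])]
top drill_bit [(0.74, [350, 230], 148, [0.447, -0.226]), (0.19, [352, 207], 694, [0.517, -0.232])]
top mandrel [(0.92, [224, 249], 484, [0.381, 0.16]), (0.52, [355, 232], 116, [0.438, -0.241])]
top lacquer_box [(0.95, [201, 148], 1461, [0.696, 0.241])]
top sanding_block [(0.69, [248, 166], 540, [0.641, 0.092])]
top varnish_jar [(0.71, [378, 143], 480, [0.719, -0.312])]
side nest [(0.79, [313, 285], 3412, [0.564, -0.243])]
side flute [(0.81, [296, 288], 707, [0.514, -0.233]), (0.68, [230, 332], 921, [0.286, -0.311
[... 862 characters left out ...]
 1.3, 'joint_pos': array([1.12837834e+00, 3.13191354e-01, 4.60930675e-02, 1.30358547e+00,
       1.11088476e-05, 1.43122044e+00]), 'qvel': array([-1.59885662e-03,  3.50323056e-05,  7.52404235e-04,  1.58655509e-03,
        1.90992085e-04,  7.86695853e-04]), 'tau': array([ 1.16063886e-03, -4.80467713e+01,  2.98812532e+01,  4.34531148e-04,
        4.12144175e-05,  1.49757518e-06]), 'tcp_pos': array([0.17149724, 0.54887801, 0.21142527]), 'orientation': array([1.08272118e-05, 1.50843071e-01, 9.88557719e-01, 5.55107392e-05]), 'wrist_force': array([0.46140074, 0.68745609, 1.03666114]), 'ft_torque': array([ 0.00642256, -0.04176731, -0.04656353]), 'grip_force': 0.0, 'finger_gap': 0.08533763319417507}
```

```bash
python3 - <<'E'
import cv2
a=cv2.imread('pics/top.png');b=cv2.imread('pics/side.png')
cv2.imwrite('pics/t2.png',cv2.resize(a[110:310,120:440],None,fx=2.5,fy=2.5,interpolation=cv2.INTER_CUBIC))
cv2.imwrite('pics/s2.png',cv2.resize(b[140:370,190:400],None,fx=2.6,fy=2.6,interpolation=cv2.INTER_CUBIC))
E
```

```text
(no output)
```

View pics/t2.png

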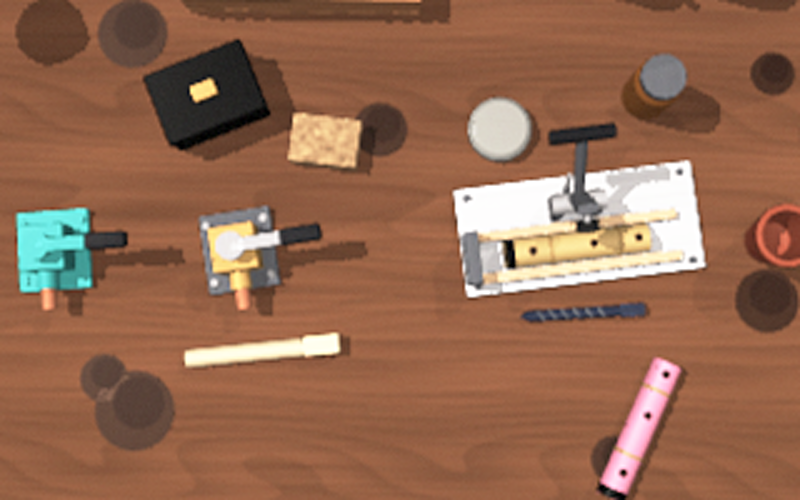

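View pics/s2.png

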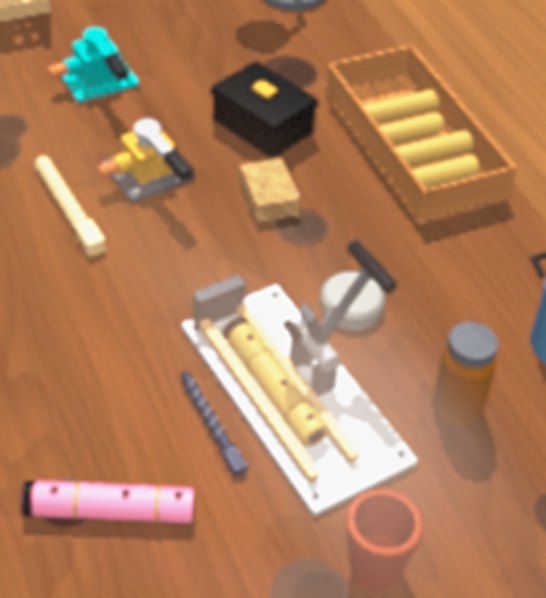

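Bamboo flute at top pixel (345,210) in the nest, with black band to the left facing the stop. The pink look-alike is at (375,284). The brass cock is at (215,209) with its lever pointing right; the turquoise look-alike is at (141,210). The box of bamboo pieces at the top is not the nest's flute. I choose the flute in the white nest and the brass cock.

```bash
python3 - <<'E'
from h import *
C=cam('top');S=cam('side')
f=lambda u,v:(u/2.5+120,v/2.5+110)
g=lambda u,v:(u/2.6+190,v/2.6+140)
P=[atz(C,f(*p),.012) for p in[(453,190),(690,160),(705,268),(470,298)]]
Q=[atz(S,g(*p),.010) for p in[(182,323),(277,285),(415,460),(317,513)]]
print(np.round(P,3));print(np.round(Q,3))
print('bar',tri([(C,f(583,133)),(S,g(371,265))]),atz(C,f(583,133),.164))
print('lever grip',tri([(C,f(300,234)),(S,g(178,163))]),atz(C,f(300,234),.08))
print('lever piv',tri([(C,f(231,245)),(S,g(147,128))]))
print('tail',tri([(C,f(652,238)),(S,g(314,428))]),'band',tri([(C,f(509,252)),(S,g(234,328))]))
print('T',viewer.camera_info('wrist'))
p=pose();print(p)
E
```

```text
[[ 0.582 -0.075  0.012]
 [ 0.625 -0.372  0.012]
 [ 0.489 -0.391  0.012]
 [ 0.447 -0.098  0.012]]
[[ 0.45  -0.093  0.01 ]
 [ 0.584 -0.075  0.01 ]
 [ 0.623 -0.37   0.01 ]
 [ 0.494 -0.393  0.01 ]]
bar [ 0.62868522 -0.21526181  0.16729096] [ 0.62961088 -0.21585769  0.164     ]
lever grip [0.51772817 0.10902508 0.08331505] [0.51769902 0.1094645  0.08      ]
lever piv [0.50297257 0.1910831  0.08325264]
tail [ 0.52210395 -0.31684694  0.04945771] band [ 0.50081233 -0.14310596  0.03539792]
T {'intrinsics': array([[328.53706461,   0.        , 284.0673067 ],
       [  0.        , 328.53706461, 204.19933407],
       [  0.        ,   0.        ,   1.        ]]), 'T_tool_cam': array([[-6.60624059e-04, -9.59370373e-01, -2.82148988e-01,
         7.28606965e-02],
       [ 9.99999567e-01, -4.48723496e-04, -8.15639097e-04,
         1.09361412e-03],
       [ 6.55893105e-04, -2.82149404e-01,  9.59370254e-01,
        -1.61698710e-01],
       [ 0.00000000e+00,  0.00000000e+00,  0.00000000e+00,
         1.00000000e+00]])}
(array([0.17149724, 0.54887801, 0.21142527]), array([[-9.54492735e-01,  2.98234164e-01,  3.81534684e-05],
       [ 2.98234167e-01,  9.54492729e-01,  1.06484720e-04],
       [-4.65982686e-06,  1.13017559e-04, -9.99999994e-01]]))
```

Emit:
{"method": "drive_tool", "body": {
  "series": [
    [[0, 0, -0.1, 0, 0, 0.059], [0, 0, -0.1, 0, 0, 0.059], [0, 0, -0.1, 0, 0, 0.059], [0, 0, -0.1, 0, 0, 0.059], [0, 0, -0.1, 0, 0, 0.059], [0, 0, -0.1, 0, 0, 0.062], [-0.43, 0.28, 0, 0, 0, 0], [-0.43, 0.28, 0, 0, 0, 0], [-0.43, 0.28, 0, 0, 0, 0], [-0.43, 0.28, 0, 0, 0, 0], [-0.43, 0.28, 0, 0, 0, 0], [-0.43, 0.28, 0, 0, 0, 0], [-0.43, 0.28, 0, 0, 0, 0], [-0.5, 0, 0, 0, 0, 0], [-0.5, 0, 0, 0, 0, 0], [-0.5, 0, 0, 0, 0, 0], [-0.5, 0, 0, 0, 0, 0], [-0.5, 0, 0, 0, 0, 0], [-0.5, 0, 0, 0, 0, 0], [-0.5, 0, 0, 0, 0, 0]]
  ],
  "jaw": -1
}}

```text
clock: 3.8
tcp_pos: [0.5236, -0.1891, 0.2836]
orientation: [0.0, 0.651, 0.759, 0.0]
wrist_force: [1.8, -0.0, 0.4]
finger_gap: -0.0002
grip_force: 0.0
```

```bash
cat >> h.py <<'E'
O=np.array([.5135,-.237]);X=np.array([.990,.143]);Y=np.array([-.143,.990])
def nest(p): d=np.asarray(p)[:2]-O;return np.round([d@X,d@Y,p[2]],4)
def w(x,y,z): return np.r_[O+x*X+y*Y,z]
E
python3 - <<'E'
from h import *
p=pose();im=viewer.read_camera('wrist');C=cam('wrist',p);save('w1',im)
print(p[0],nest(p[0]),p[1][:,0],env.get_state()['finger_gap'])
for n,q in dict(c1=(-.045,-.15,.012),c2=(.09,-.15,.012),c3=(.09,.15,.012),c4=(-.045,.15,.012),tail=(0,-.082,.048),bar=(.116,0,.164)).items(): print(n,proj(C,w(*q)).round())
E
```

```text
[ 0.52359351 -0.18913725  0.28357133] [0.0168 0.0459 0.2836] [-1.52924672e-01  9.88237839e-01 -1.36929743e-04] -0.00015614093637181007
c1 [242. 294.]
c2 [332. 295.]
c3 [344.  82.]
c4 [235.  81.]
tail [271. 265.]
bar [392. 243.]
```

View pics/w1.png

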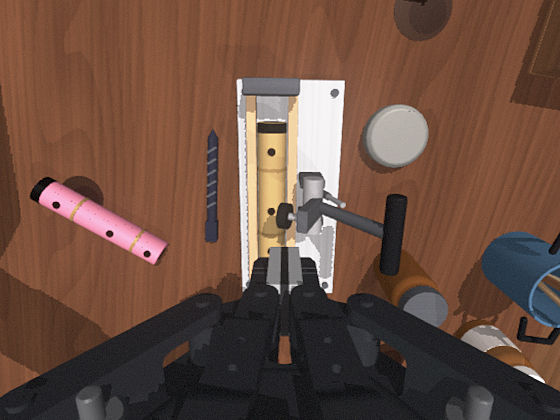

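Emit:
{"method": "drive_tool", "body": {
  "series": [
    [[-0.46, -0.05, 0, 0, 0, 0], [-0.46, -0.05, 0, 0, 0, 0], [-0.46, -0.04, 0, 0, 0, 0], [0, 0, 0.5, 0, 0, 0], [0, 0, 0.5, 0, 0, 0], [0, 0, 0.5, 0, 0, 0], [0, 0, 0.4, 0, 0, 0], [0, 0, 0.12, 0, 0, 0], [0.1, 0, 0, 0, 0, 0], [0.1, 0, 0, 0, 0, 0], [0.1, 0, 0, 0, 0, 0], [0.06, 0, 0, 0, 0, 0], [0.0, 0, 0, 0, 0, 0]]
  ]
}}

```text
clock: 5.48
tcp_pos: [0.526, -0.3101, 0.0418]
orientation: [0.001, 0.65, 0.76, 0.0]
wrist_force: [-0.1, -0.4, 0.0]
finger_gap: -0.0001
grip_force: 0.0
```

```bash
python3 - <<'E'
from h import *
p=pose();im=viewer.read_camera('wrist');C=cam('wrist',p);b=viewer.read_camera('side')
save('w2',np.hstack([im[:260,150:400],b[220:350,240:365].repeat(2,0).repeat(2,1)]))
print(nest(p[0]),env.get_state()['wrist_force'])
E
```

```text
[ 0.0019 -0.0741  0.0418] [-0.26865056 -0.51259738 -0.57684855]
```

View pics/w2.png

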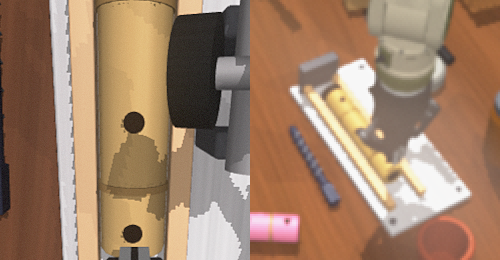

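The fingers are against the tail, centred between the rails, in the left half at about (133,255). I continue slowly.

Emit:
{"method": "drive_tool", "body": {
  "series": [
    [[0.04, 0, 0, 0, 0, 0], [0.04, 0, 0, 0, 0, 0], [0.0, 0, 0, 0, 0, 0]]
  ]
}}

```text
clock: 5.95
tcp_pos: [0.524, -0.3007, 0.0408]
orientation: [-0.0, 0.651, 0.759, 0.0]
wrist_force: [0.3, 0.4, -0.3]
finger_gap: -0.0001
grip_force: 0.0
```

Emit:
{"method": "drive_tool", "body": {
  "series": [
    [[0.03, 0, 0, 0, 0, 0], [0.03, 0, 0, 0, 0, 0], [0.0, 0, 0, 0, 0, 0]]
  ]
}}

```text
clock: 6.32
tcp_pos: [0.523, -0.2937, 0.041]
orientation: [-0.0, 0.651, 0.759, 0.0]
wrist_force: [-0.2, 1.3, -0.2]
finger_gap: 0.0002
grip_force: 0.0
```

Emit:
{"method": "drive_tool", "body": {
  "series": [
    [[0.03, 0, 0, 0, 0, 0], [0.02, 0, 0, 0, 0, 0], [0.0, 0, 0, 0, 0, 0]]
  ]
}}

```text
clock: 6.7
tcp_pos: [0.5221, -0.2878, 0.041]
orientation: [-0.0, 0.651, 0.759, 0.0]
wrist_force: [0.2, 0.3, -0.7]
finger_gap: 0.0001
grip_force: 0.0
```

```bash
python3 - <<'E'
from h import *
a=viewer.read_camera('top');b=viewer.read_camera('side')
f=lambda im:cv2.resize(im,None,fx=4,fy=4,interpolation=cv2.INTER_CUBIC)
save('w3',np.hstack([f(a[165:240,295:395]),f(b[235:310,255:355])]))
print(nest(pose()[0]),env.get_state()['wrist_force'])
E
```

```text
[ 0.0013 -0.0518  0.041 ] [-0.99892804  0.10365411 -0.81743429]
```

View pics/w3.png

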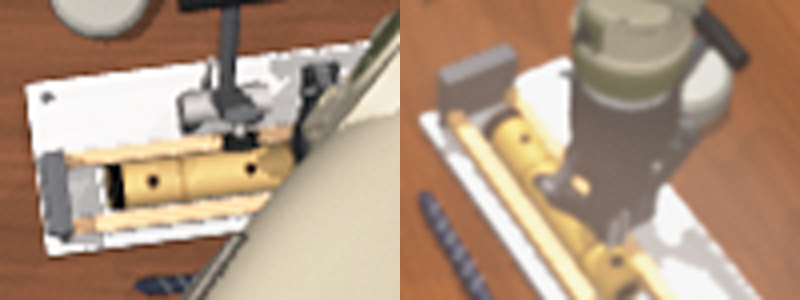

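```bash
python3 - <<'E'
from h import *
p=pose()
im=viewer.read_camera('wrist');b=viewer.read_camera('side');a=viewer.read_camera('top')
for n in('side','wrist','top'):
    C=cam(n,p) if n=='wrist' else cam(n)
    print(n,'tip',proj(C,p[0]+[0,0,-.011]).round(),'front',[proj(C,w(0,y,.048)).round().tolist() for y in(.095,.12)],'tail',[proj(C,w(0,y,.048)).round().tolist() for y in(-.085,-.063,-.04)])
    print([(round(r['score'],2),r['location'],[np.percentile(np.argwhere(r['region'])[:,::-1],q,axis=0).tolist() for q in(1,99)]) for r in models.silhouettes('flute',n)])
f=lambda im:cv2.resize(im,None,fx=5,fy=5,interpolation=cv2.INTER_CUBIC)
save('w4',np.hstack([f(b[250:330,250:330]),cv2.resize(im[:,100:440],(400,400))]))
E
```

```text
side tip [306. 301.] front [[281.0, 263.0], [277.0, 258.0]] tail [[313.0, 306.0], [308.0, 300.0], [304.0, 294.0]]
[(0.74, [229.3, 331.5], [[198.94, 326.0], [264.0, 340.0]]), (0.68, [294.8, 290.6], [[277.0, 263.0], [315.0, 310.0]])]
wrist tip [285. 242.] front [[286.0, -90.0], [287.0, -173.0]] tail [[282.0, 312.0], [282.0, 275.0], [283.0, 234.0]]
[(0.94, [284.9, 116.7], [[250.0, 2.0], [322.0, 252.0]]), (0.66, [17.4, 265.3], [[0.0, 228.62], [51.0, 297.0]])]
top tip [370. 206.] front [[324.0, 212.0], [315.0, 213.0]] tail [[382.0, 204.0], [375.0, 205.0], [367.0, 206.0]]
[(0.72, [342.3, 210.6], [[320.0, 200.0], [367.0, 216.0]])]
```

View pics/w4.png

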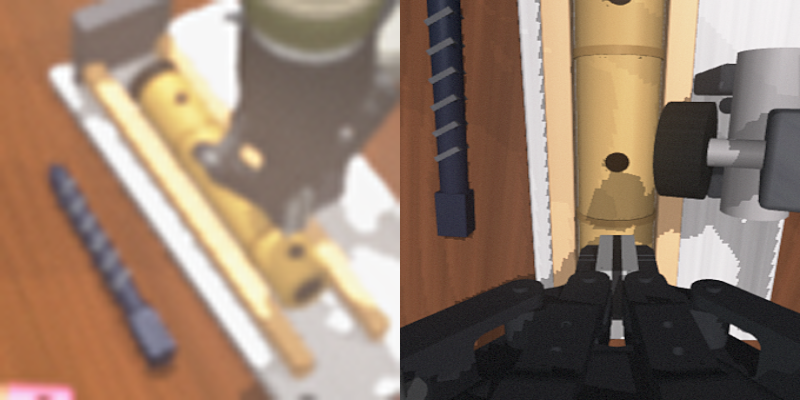

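The fingers sit over the flute (tail visible behind them at about (300,290) in the left half), and the flute hasn't moved. The real tips are higher than I assumed. I back off behind the tail and go lower.

Emit:
{"method": "drive_tool", "body": {
  "series": [
    [[-0.2, 0, -0.05, 0, 0, 0], [-0.3, -0.01, 0, 0, 0, 0], [-0.14, 0, 0, 0, 0, 0], [0, 0, 0.1, 0, 0, 0], [0, 0, 0.08, 0, 0, 0], [0, 0, 0, 0, 0, 0]]
  ]
}}

```text
clock: 7.85
tcp_pos: [0.5315, -0.362, 0.0235]
orientation: [-0.002, 0.65, 0.76, 0.0]
wrist_force: [-0.4, 1.4, 0.7]
finger_gap: 0.0
grip_force: 0.0
```

```bash
python3 - <<'E'
from h import *
p=pose()
b=viewer.read_camera('side');im=viewer.read_camera('wrist')
print(nest(p[0]),env.get_state()['wrist_force'],proj(cam('side'),p[0]+[0,0,-.011]))
f=lambda im:cv2.resize(im,None,fx=5,fy=5,interpolation=cv2.INTER_CUBIC)
save('w5',np.hstack([f(b[250:330,270:350]),cv2.resize(im[:,100:440],(400,400))]))
E
```

```text
[-0.     -0.1263  0.0235] [ 0.5621434  -0.13276368  0.19918837] [319.60123625 323.83291473]
```

View pics/w5.png

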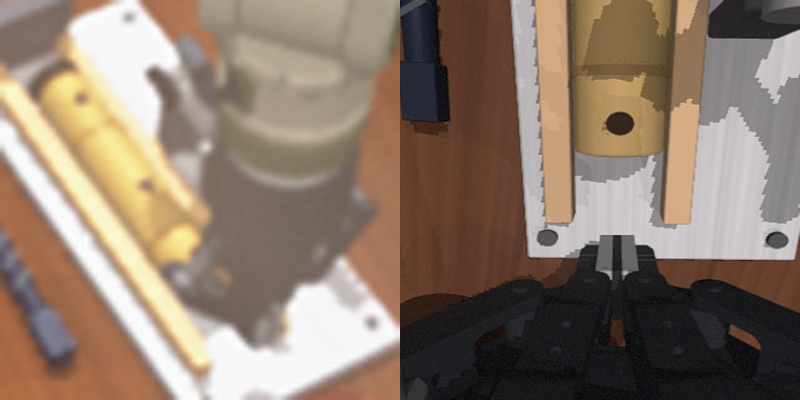

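The tail is at (620,155) in the right half, with the fingers well behind it and centred. The tips are now clearly below the flute's top. Push again.

Emit:
{"method": "drive_tool", "body": {
  "series": [
    [[0.1, 0, 0, 0, 0, 0], [0.1, 0, 0, 0, 0, 0], [0.08, 0, 0, 0, 0, 0], [0.06, 0, 0, 0, 0, 0], [0.06, 0, 0, 0, 0, 0], [0.04, 0, 0, 0, 0, 0], [0, 0, 0, 0, 0, 0]]
  ]
}}

```text
clock: 8.82
tcp_pos: [0.5247, -0.3117, 0.0255]
orientation: [0.0, 0.651, 0.759, 0.0]
wrist_force: [0.8, 0.1, 1.1]
finger_gap: 0.0002
grip_force: 0.3
```

```bash
cat > chk.py <<'E'
from h import *
im=viewer.read_camera('top')
print(nest(pose()[0]),env.get_state()['wrist_force'].round(1))
# dark band / plate profile along centreline at z .048
C=cam('top')
for y in np.arange(.07,.16,.004):
    u=proj(C,w(0,y,.048));print(round(y,3),cv2.getRectSubPix(im,(1,3),tuple(map(float,u))).mean((0,1)).astype(int),end=' ')
E
python3 chk.py
```

```text
[ 0.0004 -0.0757  0.0254] [ 0.4 -0.2  0.8]
0.07 [243 214 141] 0.074 [233 198 130] 0.078 [118  93  64] 0.082 [119  94  65] 0.086 [222 189 126] 0.09 [245 217 144] 0.094 [245 217 145] 0.098 [245 213 141] 0.102 [157 130  88] 0.106 [15 17 19] 0.11 [32 29 25] 0.114 [99 82 60] 0.118 [133 126 122] 0.122 [186 182 181] 0.126 [182 177 175] 0.13 [158 154 153] 0.134 [117 115 119] 0.138 [120 119 124] 0.142 [122 122 127] 0.146 [116 116 119] 0.15 [133 131 133] 0.154 [136 110  99] 0.158 [134  84  58]
```

Emit:
{"method": "drive_tool", "body": {
  "series": [
    [[0.05, 0, 0, 0, 0, 0], [0.05, 0, 0, 0, 0, 0], [0, 0, 0, 0, 0, 0]]
  ]
}}

```text
clock: 9.25
tcp_pos: [0.5227, -0.2994, 0.0253]
orientation: [-0.0, 0.651, 0.759, 0.0]
wrist_force: [0.5, -0.5, 0.6]
finger_gap: -0.0001
grip_force: 0.2
```

```bash
python3 chk.py
```

```text
[ 0.0002 -0.0633  0.0253] [-0.4  0.2  0.5]
0.07 [228 186 121] 0.074 [242 210 139] 0.078 [246 219 145] 0.082 [245 219 145] 0.086 [244 212 140] 0.09 [144 117  80] 0.094 [106  82  58] 0.098 [214 181 120] 0.102 [246 220 146] 0.106 [245 217 143] 0.11 [246 215 143] 0.114 [175 145  97] 0.118 [27 26 23] 0.122 [25 24 23] 0.126 [65 55 42] 0.13 [96 92 90] 0.134 [121 121 126] 0.138 [122 120 125] 0.142 [123 123 126] 0.146 [115 117 120] 0.15 [134 131 132] 0.154 [136 110  98] 0.158 [134  84  59]
```

Emit:
{"method": "drive_tool", "body": {
  "series": [
    [[0.03, 0, 0, 0, 0, 0], [0.02, 0, 0, 0, 0, 0], [0, 0, 0, 0, 0, 0]]
  ]
}}

```text
clock: 9.68
tcp_pos: [0.5221, -0.2946, 0.0256]
orientation: [0.0, 0.651, 0.759, -0.0]
wrist_force: [-0.3, -1.7, 0.7]
finger_gap: -0.0003
grip_force: 1.1
```

Emit:
{"method": "drive_tool", "body": {
  "series": [
    [[0.02, 0, 0, 0, 0, 0], [0.02, 0, 0, 0, 0, 0], [0, 0, 0, 0, 0, 0], [0, 0, 0, 0, 0, 0]]
  ]
}}

```text
clock: 10.18
tcp_pos: [0.5226, -0.2926, 0.0268]
orientation: [0.003, 0.651, 0.759, -0.001]
wrist_force: [0.8, -9.3, 3.0]
finger_gap: 0.0001
grip_force: 3.8
```

Emit:
{"method": "drive_tool", "body": {
  "series": [
    [[-0.2, 0, 0, 0, 0, 0], [0, 0, -0.5, 0, 0, 0], [0, 0, -0.5, 0, 0, 0], [0, 0, -0.5, 0, 0, 0], [0, 0, -0.5, 0, 0, 0]]
  ]
}}

```text
clock: 10.8
tcp_pos: [0.5244, -0.3122, 0.267]
orientation: [-0.001, 0.651, 0.759, 0.001]
wrist_force: [0.8, -1.1, -0.9]
finger_gap: 0.0001
grip_force: 0.0
```

Emit:
{"method": "drive_tool", "body": {
  "series": [
    [[0.35, 0.48, 0, 0, 0, 0], [0.35, 0.48, 0, 0, 0, 0], [0, 0, 0, 0, 0, 0], [0, 0, 0, 0, 0, 0]]
  ],
  "jaw": 0.2
}}

```text
clock: 11.3
tcp_pos: [0.613, -0.2242, 0.2646]
orientation: [-0.001, 0.65, 0.76, -0.0]
wrist_force: [0.3, -0.2, -1.2]
finger_gap: 0.0513
grip_force: 0.0
```

```bash
python3 - <<'E'
from h import *
p=pose();im=viewer.read_camera('wrist');C=cam('wrist',p)
print(nest(p[0]),env.get_state()['finger_gap'])
b=viewer.read_camera('side')
print([proj(C,w(.116,y,.164)).round() for y in(-.038,0,.038)],proj(cam('side'),w(.116,0,.164)))
f=lambda im:cv2.resize(im,None,fx=4,fy=4,interpolation=cv2.INTER_CUBIC)
save('w6',np.hstack([im,f(b[210:315,280:340])]))
E
```

```text
[ 0.1003 -0.0015  0.2646] 0.0512945770949717
[array([303., 241.]), array([304., 198.]), array([305., 152.])] [333.38986355 243.9493038 ]
```

View pics/w6.png

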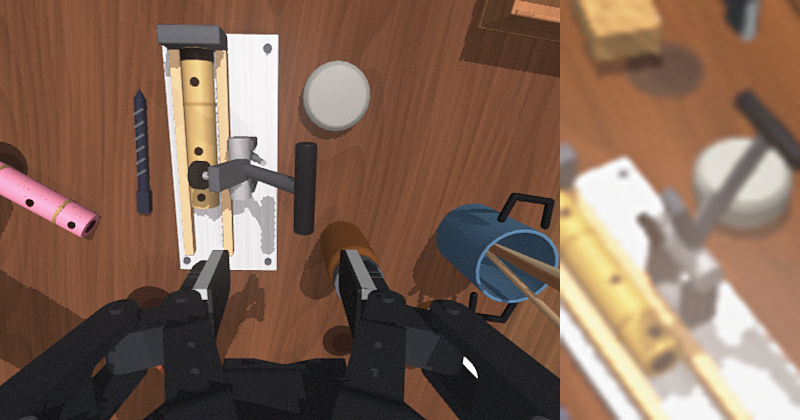

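The flute's band (200,50) is against the stop (190,45). The bar centre is at (305,187), about 8 mm to +y of the frame I assumed.

Emit:
{"method": "drive_tool", "body": {
  "series": [
    [[0.08, 0.13, 0.3, 0, 0, 0], [0, 0, 0.45, 0, 0, 0], [0, 0, 0.29, 0, 0, 0], [0, 0, 0, 0, 0, 0]]
  ]
}}

```text
clock: 11.9
tcp_pos: [0.6241, -0.2132, 0.1374]
orientation: [-0.003, 0.652, 0.759, -0.001]
wrist_force: [-0.1, 0.3, 1.1]
finger_gap: 0.0513
grip_force: 0.0
```

Emit:
{"method": "drive_tool", "body": {
  "series": [
    [[0, -0.2, 0, 0, 0, 0], [0, -0.2, 0, 0, 0, 0], [0, -0.2, 0, 0, 0, 0], [0, -0.2, 0, 0, 0, 0], [0, -0.2, 0, 0, 0, 0], [0, -0.13, 0, 0, 0, 0], [0, 0, 0, 0, 0, 0], [0, 0, 0, 0, 0, 0]]
  ]
}}

```text
clock: 12.9
tcp_pos: [0.4942, -0.2343, 0.1413]
orientation: [0.001, 0.651, 0.759, 0.0]
wrist_force: [0.7, 0.2, -0.5]
finger_gap: 0.0509
grip_force: 0.0
```

```bash
python3 - <<'E'
from h import *
p=pose();im=viewer.read_camera('wrist');C=cam('wrist',p)
print(nest(p[0]),env.get_state()['finger_gap'])
b=viewer.read_camera('side')
print([proj(C,w(-.016,y,.164)).round() for y in(-.038,0.008,.038)])
f=lambda im:cv2.resize(im,None,fx=4,fy=4,interpolation=cv2.INTER_CUBIC)
save('w7',np.hstack([im,f(b[210:315,270:330])]))
E
```

```text
[-0.0187  0.0054  0.1413] 0.05117104042256702
[array([290., 348.]), array([291., 265.]), array([292., 204.])]
```

View pics/w7.png

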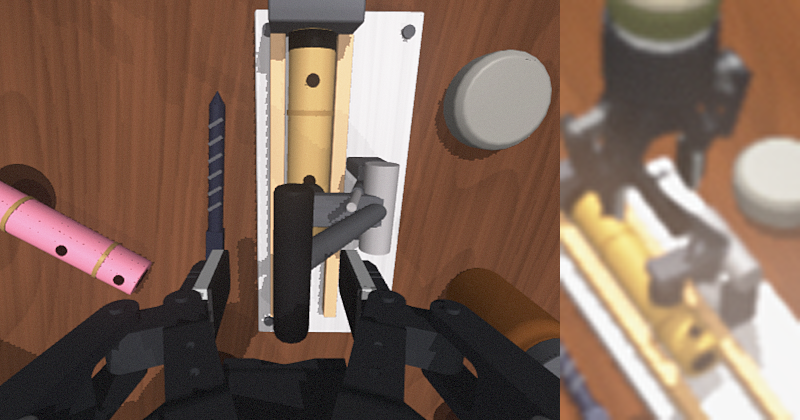

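The bar lies at (292,265) in the wrist image, just where a closed clamp should project (291,265), and the arm and pad are down on the flute. On to the lever.

Emit:
{"method": "drive_tool", "body": {
  "series": [
    [[0, 0, -0.45, 0, 0, 0], [0, 0, -0.45, 0, 0, 0], [0.466, 0.106, 0, 0, 0, 0], [0.466, 0.106, 0, 0, 0, 0], [0.466, 0.106, 0, 0, 0, 0], [0.466, 0.106, 0, 0, 0, 0], [0.466, 0.106, 0, 0, 0, 0], [0.466, 0.106, 0, 0, 0, 0], [0, 0, 0, 0, 0, 0]]
  ]
}}

```text
clock: 14.12
tcp_pos: [0.5174, 0.1136, 0.2483]
orientation: [-0.0, 0.648, 0.762, 0.0]
wrist_force: [-0.4, -0.8, -0.4]
finger_gap: 0.0515
grip_force: 0.0
```

```bash
python3 - <<'E'
from h import *
p=pose();im=viewer.read_camera('wrist');C=cam('wrist',p)
print(p[0],p[1][:,0],'grip',proj(C,(.5178,.109,.089)).round(),'piv',proj(C,(.503,.191,.085)).round())
for r in models.silhouettes('lever','wrist'):
    print(r['score'],r['location'])
    g=cv2.cvtColor(im,cv2.COLOR_RGB2GRAY);m=r['region']&(g<70);n=r['region']&(g>=70)
    for q,z in((m,.085),(n,.085)):
        if q.sum()>30:
            v=np.argwhere(q)[:,::-1];c,s,a=cv2.minAreaRect(v.astype(np.float32));print(q.sum(),c,s,a,atz(C,c,z))
a=viewer.read_camera('side');print([(r['score'],r['location']) for r in models.silhouettes('clamp','side')],proj(cam('side'),w(-.016,.008,.164)))
save('w8',im)
E
```

```text
[0.51741505 0.11356953 0.24827034] [-1.60119850e-01  9.87097261e-01  7.94438819e-04] grip [284. 188.] piv [283. 101.]
0.96 [284.4, 132.1]
905 (283.5, 184.5) (47.0, 19.0) 90.0 [0.51640652 0.11174076 0.085     ]
1859 (282.5, 143.5) (129.0, 35.0) 90.0 [0.50891056 0.15213736 0.085     ]
0.67 [243.4, 349.2]
376 (243.5, 350.5) (15.0, 25.0) 90.0 [ 0.5016263  -0.09506164  0.085     ]
[(0.69, [297.9, 268.0])] [292.4948199  258.65109907]
```

Emit:
{"method": "drive_tool", "body": {
  "series": [
    [[-0.01, -0.01, 0.5, 0, 0, 0], [0, 0, 0.5, 0, 0, 0], [0, 0, 0.4, 0, 0, 0], [0, 0, 0.2, 0, 0, 0], [0, 0, 0, 0, 0, 0]]
  ],
  "jaw": -0.1
}}

```text
clock: 14.95
tcp_pos: [0.5146, 0.1064, 0.0547]
orientation: [-0.002, 0.652, 0.758, -0.002]
wrist_force: [-0.0, 0.1, -0.3]
finger_gap: 0.0385
grip_force: 0.0
```

Emit:
{"method": "drive_tool", "body": {
  "series": [
    [[0.0104, 0.1187, 0, 0, 0, -0.0556], [0.0104, 0.1187, 0, 0, 0, -0.0556], [0.0104, 0.1187, 0, 0, 0, -0.0556], [0.0104, 0.1187, 0, 0, 0, -0.0556], [0.0104, 0.1187, 0, 0, 0, -0.0556], [0.0104, 0.1187, 0, 0, 0, -0.0556], [0.0104, 0.1187, 0, 0, 0, -0.0556], [0.0104, 0.1187, 0, 0, 0, -0.0556], [0.0104, 0.1187, 0, 0, 0, -0.0556], [0, 0, 0, 0, 0, 0], [0, 0, 0, 0, 0, 0]]
  ]
}}

```text
clock: 16.32
tcp_pos: [0.5855, 0.2009, 0.0576]
orientation: [0.001, -0.076, 0.997, -0.0]
wrist_force: [0.2, 1.3, -0.2]
finger_gap: 0.0385
grip_force: 0.0
```

```bash
cat > lev.py <<'E'
from h import *
p=pose();print(p[0],p[1][:,0].round(3),env.get_state()['wrist_force'].round(1),env.get_state()['finger_gap'])
for n in('wrist','top','side'):
    im=viewer.read_camera(n);C=cam(n,p) if n=='wrist' else cam(n);save('l_'+n+str(round(env.get_state()['clock'],1)),im)
    for r in models.silhouettes('lever',n)[:2]:
        q=atz(C,r['location'],.085);v=q[:2]-[.503,.1945];print(n,round(r['score'],2),q.round(3),'angle',np.degrees(np.arctan2(v[1],v[0])).round(),'r',np.hypot(*v).round(3))
E
python3 lev.py
```

```text
[0.58553325 0.20088228 0.05762771] [-0.989 -0.151 -0.001] [ 0.2  1.3 -0.2] 0.03847356396719448
wrist 0.76 [0.526 0.201 0.085] angle 15.0 r 0.024
wrist 0.45 [0.511 0.196 0.085] angle 13.0 r 0.008
top 0.69 [0.531 0.203 0.085] angle 17.0 r 0.029
top 0.42 [0.507 0.418 0.085] angle 89.0 r 0.224
side 0.66 [0.505 0.378 0.085] angle 89.0 r 0.184
side 0.61 [0.519 0.182 0.085] angle -40.0 r 0.02
```

```bash
cat > ang.py <<'E'
from h import *
p=pose();C=cam('wrist',p);im=viewer.read_camera('wrist')
r=models.silhouettes('lever','wrist')[0];v=np.argwhere(r['region'])[:,::-1]
Q=np.array([atz(C,x,.085)[:2] for x in v[::5]])
d=np.linalg.svd(Q-Q.mean(0),full_matrices=0)[2][0]
print('lever line deg',np.degrees(np.arctan2(d[1],d[0])).round(1),'extent',np.ptp((Q-Q.mean(0))@d).round(3),np.ptp((Q-Q.mean(0))@[-d[1],d[0]]).round(3),'tool -x deg',np.degrees(np.arctan2(-p[1][1,0],-p[1][0,0])).round(1))
E
python3 ang.py
```

```text
lever line deg 10.1 extent 0.126 0.033 tool -x deg 8.8
```

Emit:
{"method": "drive_tool", "body": {
  "series": [
    [[0, 0, 0, 0, 0, 0], [0, 0, 0, 0, 0, 0], [0, 0, 0, 0, 0, 0], [0, 0, 0, 0, 0, 0], [0, 0, 0, 0, 0, 0], [0, 0, 0, 0, 0, 0], [0, 0, 0, 0, 0, 0], [0, 0, 0, 0, 0, 0]]
  ]
}}

```text
clock: 17.73
tcp_pos: [0.5848, 0.2017, 0.0566]
orientation: [0.0, -0.077, 0.997, 0.0]
wrist_force: [-0.3, 0.0, 1.3]
finger_gap: 0.0386
grip_force: 0.0
```

```bash
ls pics; python3 -c "
import cv2,glob
w=cv2.imread(sorted(glob.glob('pics/l_wrist*'))[-1]);cv2.imwrite('pics/v10.png',w)"
```

```text
l_side16.6.png
l_top16.5.png
l_wrist16.4.png
s2.png
side.png
t2.png
top.png
w1.png
w2.png
w3.png
w4.png
w5.png
w6.png
w7.png
w8.png
```

View pics/v10.png

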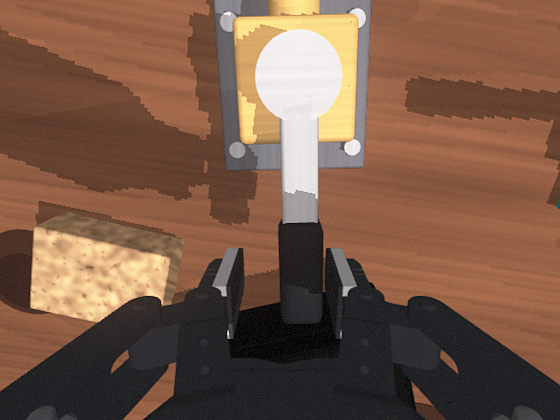

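The lever at (300,180) points along the cock's +x and lies freely between the pads: on, and held for over a second. Turn it back.

Emit:
{"method": "drive_tool", "body": {
  "series": [
    [[0.0104, -0.1187, 0, 0, 0, 0.0556], [0.0104, -0.1187, 0, 0, 0, 0.0556], [0.0104, -0.1187, 0, 0, 0, 0.0556], [0.0104, -0.1187, 0, 0, 0, 0.0556], [0.0104, -0.1187, 0, 0, 0, 0.0556], [0.0104, -0.1187, 0, 0, 0, 0.0556], [0.0104, -0.1187, 0, 0, 0, 0.0556], [0.0104, -0.1187, 0, 0, 0, 0.0556], [0.0104, -0.1187, 0, 0, 0, 0.0556], [0, 0, 0, 0, 0, 0], [0, 0, 0, 0, 0, 0]]
  ]
}}

```text
clock: 19.1
tcp_pos: [0.5172, 0.1082, 0.0569]
orientation: [0.0, 0.65, 0.76, 0.0]
wrist_force: [0.1, -0.1, -0.4]
finger_gap: 0.0385
grip_force: 0.0
```

```bash
python3 ang.py; python3 lev.py
```

```text
lever line deg -79.9 extent 0.126 0.033 tool -x deg -81.0
[0.51723194 0.1082301  0.05677023] [-0.155  0.988  0.   ] [-0.3  0.5 -0.1] 0.038698131627871155
wrist 0.56 [0.507 0.17  0.085] angle -81.0 r 0.025
top 0.61 [0.505 0.4   0.085] angle 90.0 r 0.206
side 0.61 [0.502 0.371 0.085] angle 90.0 r 0.177
side 0.54 [0.503 0.098 0.085] angle -90.0 r 0.097
```

Emit:
{"method": "drive_tool", "body": {
  "series": [
    [[0, 0, -0.4, 0, 0, 0], [0, 0, -0.5, 0, 0, 0], [0, 0, -0.5, 0, 0, 0], [0, 0, -0.2, 0, 0, 0]]
  ]
}}

```text
clock: 20.0
tcp_pos: [0.518, 0.1082, 0.2528]
orientation: [0.002, 0.651, 0.759, 0.002]
wrist_force: [0.2, 0.6, -0.5]
finger_gap: 0.0387
grip_force: 0.0
```

Emit:
{"method": "drive_tool", "body": {
  "series": [
    [[-0.466, -0.106, 0, 0, 0, 0], [-0.466, -0.106, 0, 0, 0, 0], [-0.466, -0.106, 0, 0, 0, 0], [-0.466, -0.106, 0, 0, 0, 0], [-0.466, -0.106, 0, 0, 0, 0], [-0.466, -0.106, 0, 0, 0, 0], [0, 0, 0, 0, 0, 0], [0, 0, 0, 0, 0, 0]]
  ],
  "jaw": 0.2
}}

```text
clock: 21.0
tcp_pos: [0.492, -0.235, 0.2483]
orientation: [-0.001, 0.651, 0.759, 0.0]
wrist_force: [0.1, 0.1, 0.2]
finger_gap: 0.0515
grip_force: 0.0
```

```bash
cat > bar.py <<'E'
from h import *
p=pose();im=viewer.read_camera('wrist');C=cam('wrist',p);print(nest(p[0]),p[1][:,0].round(3),env.get_state()['finger_gap'])
for r in models.silhouettes('clamp','wrist')[:2]:
    g=im.max(2);m=(r['region']&(g<60)).astype(np.uint8);m=cv2.morphologyEx(m,cv2.MORPH_OPEN,np.ones((9,9)))
    n,l,st,c=cv2.connectedComponentsWithStats(m)
    print(round(r['score'],2),[(st[i].tolist(),nest(atz(C,c[i],.164))) for i in range(1,n)])
for q in((-.016,.006,.164),(.116,.006,.164)): print(proj(C,w(*q)).round())
E
python3 bar.py
```

```text
[-0.021   0.0051  0.2483] [-0.152  0.988  0.001] 0.05079837276806235
0.8 [([281, 157, 23, 92, 1893], array([-0.0161,  0.0074,  0.164 ]))]
[291. 204.]
[460. 206.]
```

Bar exactly at (-0.016, 0.007) in nest axes, between the jaws. Descend and throw it open.

Emit:
{"method": "drive_tool", "body": {
  "series": [
    [[0, 0.03, 0.4, 0, 0, 0], [0, 0, 0.35, 0, 0, 0], [0, 0, 0.15, 0, 0, 0], [0, 0, 0, 0, 0, 0], [0, 0.2, 0, 0, 0, 0], [0, 0.2, 0, 0, 0, 0], [0, 0.2, 0, 0, 0, 0], [0, 0.2, 0, 0, 0, 0], [0, 0.2, 0, 0, 0, 0], [0, 0.13, 0, 0, 0, 0], [0, 0, 0, 0, 0, 0], [0, 0, 0, 0, 0, 0]]
  ]
}}

```text
clock: 22.6
tcp_pos: [0.6298, -0.2134, 0.1414]
orientation: [0.0, 0.65, 0.76, 0.0]
wrist_force: [0.0, -0.5, 0.1]
finger_gap: 0.0513
grip_force: 0.0
```

Emit:
{"method": "drive_tool", "body": {
  "series": [
    [[0, 0, -0.4, 0, 0, 0], [0, 0, -0.5, 0, 0, 0], [0, 0, -0.2, 0, 0, 0], [0, 0, 0, 0, 0, 0], [0, 0, 0, 0, 0, 0]]
  ]
}}

```text
clock: 23.22
tcp_pos: [0.6291, -0.2138, 0.2714]
orientation: [-0.001, 0.651, 0.759, -0.0]
wrist_force: [0.3, 0.2, -1.1]
finger_gap: 0.0515
grip_force: 0.0
```

```bash
python3 bar.py; python3 - <<'E'
from h import *
im=viewer.read_camera('wrist');p=pose();C=cam('wrist',p)
for r in models.silhouettes('flute','wrist')[:2]:
    v=np.argwhere(r['region'])[:,::-1];Q=np.array([nest(atz(C,x,.048)) for x in v[::7]]);print(round(r['score'],2),np.percentile(Q[:,:2],[1,99],axis=0))
for y in np.arange(.1,.16,.004): print(round(y,3),im[tuple(proj(C,w(0,y,.048)).round().astype(int)[::-1])],end=' ')
E
```

```text
[0.1178 0.0065 0.2714] [-0.153  0.988  0.001] 0.05095156446720475
0.71 [([273, 156, 21, 84, 1630], array([0.1162, 0.007 , 0.164 ]))]
[128. 196.]
[283. 198.]
0.94 [[-2.2684e-01 -8.0330e-02]
 [-1.2758e-01 -2.0000e-04]]
0.88 [[-0.0114   -0.043297]
 [ 0.0235    0.130427]]
0.1 [62 47 43] 0.104 [240 205 133] 0.108 [237 203 135] 0.112 [234 200 132] 0.116 [236 202 133] 0.12 [110  88  62] 0.124 [45 33 33] 0.128 [40 33 32] 0.132 [74 61 48] 0.136 [102 101 105] 0.14 [112 111 116] 0.144 [114 111 118] 0.148 [117 116 122] 0.152 [110 112 120] 0.156 [123  78  56]
```

```bash
python3 -c "
from workcell import order
print(order.hand_in())"
```

```text
the job is handed in; nothing more can be done
None
```

The leak test is done and handed in at about 24 s of the 67 s allowed; `hand_in` returned no verdict, but camera measurements showed the flute against its stop, the lever off and the clamp fully open.

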